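# Park the stick lamps battery end down

## Task

Put the two orange stick lamps away in the two rocking cradles of the parking stand, one lamp in each, lying centred on the rests with the heavy battery end towards the cradle's yellow tip, so that each cradle settles yellow end fully down. The lamps look the same at both ends: only lifting one by its middle shows which end is heavy. Do not let a cradle tip the wrong way, and leave the steel offcut, the paint tin and the brush where they are.

Things in the scene. Friction and masses are not known exactly. Their poses are not given: they have to be found in the camera images.
- lamp_a: cordless stick lamp: orange bar, white strip on top, identical black end caps, 220 x 34 x 30, 0.41-0.55 kg, flat on the mat. Origin: centre of underside at mid-length; x along it, z up. Its battery (two thirds of the weight, 75 from the middle) is in the +x or the -x end at random; neither looks nor this pose tell. Lifted by its middle, it pulls down at the battery end with 0.14-0.26 N m
- lamp_b: cordless stick lamp: orange bar, white strip on top, identical black end caps, 220 x 34 x 30, 0.41-0.55 kg, flat on the mat. Origin: centre of underside at mid-length; x along it, z up. Its battery (two thirds of the weight, 75 from the middle) is in the +x or the -x end at random; neither looks nor this pose tell. Lifted by its middle, it pulls down at the battery end with 0.14-0.26 N m
- cradle_1_seat (a point): middle of a rocking cradle's seat, on top of its two rubber rests, 78 above the table when level; tips with the cradle. x runs along the cradle to its yellow tip, the end to go down; z up. A lamp lies along x, its middle here. Rests are 75 either side of the middle, 24 long, 58 between cheeks 21 high; between them only an 18 wide spine 18 lower, leaving room for fingers
- cradle_2_seat (a point): middle of a rocking cradle's seat, on top of its two rubber rests, 78 above the table when level; tips with the cradle. x runs along the cradle to its yellow tip, the end to go down; z up. A lamp lies along x, its middle here. Rests are 75 either side of the middle, 24 long, 58 between cheeks 21 high; between them only an 18 wide spine 18 lower, leaving room for fingers
- cradle_1 (a joint): tilt of this cradle (rad) on a damped pivot below its middle: 0 level, +0.25 stop yellow tip fully down, -0.25 stop wrong way. A light spring (0.25 N m/rad) keeps it level when empty; a centred lamp let go on it tips it fully to the lamp's heavy end
- cradle_2 (a joint): tilt of this cradle (rad) on a damped pivot below its middle: 0 level, +0.25 stop yellow tip fully down, -0.25 stop wrong way. A light spring (0.25 N m/rad) keeps it level when empty; a centred lamp let go on it tips it fully to the lamp's heavy end
- stand: parking stand, fixed to the table: steel base plate 250 x 250 x 12 with two grey cradles on posts and two yellow stop blocks under the cradles' low ends. Origin: centre of the underside; x points to the yellow end. Cradles 130 apart, cradle_1 at +y
- mat: dark green bench mat 340 x 280 x 3 fixed flat on the table; the lamps and the offcut lie on it roughly along its y, about 100 apart along its x. Origin: centre of the underside
- offcut: bare grey steel square-tube offcut with black plugs, 200 x 30 x 30, lying on the mat among the lamps. Origin: centre of the underside, x along the length. Bystander, leave where it is
- tin: round paint tin with blue band, 84 diameter, 110 high, standing beyond the gap between mat and stand. Origin: centre of the underside. Bystander, leave where it is
- brush: paint brush lying flat on the table to the left of the work, pointing away from the robot. x points along its length. Bystander, leave where it is

How it is judged:
By the outcome, as a careful person would: the job done as asked, in the order asked, and still so for the second after the job is handed in, with the robot touching nothing.
It also fails if it takes over 64 s, if anything falls off the work surface, if the arm or the gripper's body presses on something with over 40 N, if the wrist force passes 120 N, or if a joint passes its speed limit or range.

## Robot

A 6-joint arm with a two-finger parallel gripper is mounted at the origin on the work surface. World frame = base frame: x ahead of the robot, y to its left, z up, the work surface at z = 0. Lengths are in mm, angles in rad, forces in N, time in s.
With the tool pointing down it reaches from about 350 to 875 mm from the base axis. Payload 4.2 kg.
Tool frame: the origin (TCP) lies at the very end of the fingers, on their centre line; the grasp point (between the pads) lies 19 mm behind it (arm.grip_point_offset is the distance from the TCP to the grasp point, in mm); z points along the fingers, y is the direction in which the jaws open and shut (so a half turn about z gives the same grasp; the last joint's range is limited). The gripper opens to 85 mm and grips with 20 to 120 N. Pads are 22 mm wide; open, the fingers measure 114 mm over their backs; the gripper's body (76 mm by 85 mm) begins 54 mm behind the grasp point. The pads swing forward as they close: fully open they stand 13 mm farther back than shut.
Start: joints at [-1.024, 0.385, 0.008, 0, -1.194, -0.259], TCP at [177.418, -599.268, 231.312] pointing down, gripper open.
Joint ranges: [-3.14, 3.14], [-1.21, 2.06], [-1.07, 1.41], [-3.16, 2.05], [-2.99, -0.16], [-3.1, 3.1]. Speed limits (rad/s): [2.79, 2.79, 3.14, 3.14, 3.14, 3.14].

## Interface

Orientations are given as a unit quaternion [x, y, z, w].
In Python, from bench import arm gives the robot as it stands.
- The arm moves only by the tool drive_tool, never from a script. Its argument "steps" is a list of rows, each a list of 5 numbers: the shift along the tool's x, y, z in m, then the turn about the tool's z in degrees, then the finger opening in m, from 0 to 0.0854. A call has 1 to 20 rows; each row shifts and turns the commanded pose from where the row before left it, along the tool's axes as they then stand; what a row does not reach is not made up. A row lasts 1/10 s, in which the tool goes at most 50 mm and 8.59 degrees, less where a joint would pass 70% of its speed; a pose out of reach is approached as far as the arm can. A call is refused whole if a number of a shift passes 0.05 or a number of a turn 8.59, either way. A call with a gripper value outside its range is refused whole. The fingers move at their own pace and stop on an object; the grip force is fixed at half the most. Time passes only in rows, so rows that do not move let the fingers close. It gives the time, the measured TCP pose, the force and the opening at its end, in the units of the state.
- arm.read_state(): the state, without advancing time (a new reading comes with each control period).
- arm.get_image(name): name is "side" or "top"; returns (picture, depth): 420x560x3 uint8, blue, green, red; 420x560 float32, mm along the optical axis (not along the pixel's ray), 0 where there is no reading.
- arm.camera_params(name): a dict with "K" (3x3 intrinsics, pixels), "world_to_cam" (4x4, takes a point from world to camera coordinates). Camera axes: x right, y up, looking along -z (the intrinsics and any distortion apply to the point x, -y, -z); pixel columns grow to the right and rows downward; lengths in mm; the calibration is good to about 2 mm. A picture is of the moment at which its call begins. camera_params takes no time and is no camera call.
- arm.job_done(): hands the job in, once; it reports no verdict.
The state is a dict: "clock": time; "joints": joint angles; "joint_vel": joint speeds; "joint_efforts": joint torques, N m; "position": TCP position; "ee_rot": TCP orientation; "contact_force": force on the tool from outside, world axes, zero at the start; "wrist_torque": the same for the moment, N m; "gripper_width": finger opening in mm.
Only numpy, scipy, OpenCV 4.12 (cv2) and the standard library are available. Lean on these libraries where they do the work, as an engineer would, in place of code of your own. Each camera call takes 0.05 s, during which the arm holds its last target.

## Working session

There is one attempt and no reset: what is moved stays moved. The work goes in short steps, Python scripts to look and compute and a tool call to move; the robot and the scene stay as the last step left them, time stands still between calls to the robot, and variables do not carry over. Pictures are saved under pics/ and viewed, and the job is handed in when it is done.

Besides the shell and the picture viewer there is one more tool, called after "Call:" by a JSON object that holds its "method" and its "body". drive_tool: Moves the arm, as the interface text tells. Its arguments: {"type":"object","properties":{"steps":{"type":"array"}},"required":["steps"]}

```bash
mkdir -p pics; ls
python3 - <<'E'
from bench import arm
import cv2,numpy as np
print(arm.read_state())
for n in("top","side"):
    im,d=arm.get_image(n); cv2.imwrite(f"pics/{n}0.png",im); np.save(f"pics/{n}0.npy",d)
    p=arm.camera_params(n); print(n,p)
print(arm.grip_point_offset)
E
```

```text
pics
{'clock': 0.0, 'joints': array([-1.02439693e+00,  3.85562043e-01,  6.60903305e-03, -5.05655930e-04,
       -1.19400108e+00, -2.58593359e-01]), 'joint_vel': array([ 3.02511969e-04, -8.56437650e-06, -1.00522739e-03, -7.76117703e-04,
       -2.36728060e-04,  1.01248650e-03]), 'joint_efforts': array([-6.72242058e-04, -3.92289662e+01,  1.88399059e+01,  4.18612897e+00,
       -4.65394347e-03, -3.45380045e-05]), 'position': array([ 177.25129799, -598.72048204,  230.2107165 ]), 'ee_rot': array([-1.43314468e-01,  9.89676586e-01,  1.08471541e-03, -2.06404232e-04]), 'contact_force': array([-0.06270247,  0.11338501, -0.54635499]), 'wrist_torque': array([0.01538498, 0.02804859, 0.04505828]), 'gripper_width': 85.36626477029054}
top {'K': array([[382.74272503,   0.        , 285.772817  ],
       [  0.        , 382.74272503, 206.30377972],
       [  0.        ,   0.        ,   1.        ]]), 'world_to_cam': array([[-1.22501631e-01, -9.92466101e-01, -2.09485817e-03,
         1.57321917e+02],
       [ 9.62444929e-01, -1.19310788e-01,  2.43853839e-01,
        -6.11138670e+02],
       [-2.42266608e-01,  2.78563075e-02,  9.69809732e-01,
        -7.17307607e+02],
       [ 0.00000000e+00,  0.00000000e+00,  0.00000000e+00,
         1.00000000e+00]])}
side {'K': array([[479.59095775,   0.        , 284.38021205],
       [  0.        , 479.59095775, 211.32642725],
       [  0.        ,   0.        ,   1.        ]]), 'world_to_cam': array([[-7.44421448e-01, -6.67695823e-01,  4.35844838e-03,
         5.21925973e+02],
       [ 3.30748404e-01, -3.63068968e-01,  8.71083473e-01,
        -2.55771441e+02],
       [-5.80036379e-01,  6.49894770e-01,  4.91115655e-01,
        -9.67103062e+02],
       [ 0.00000000e+00,  0.00000000e+00,  0.00000000e+00,
         1.00000000e+00]])}
18.700000000000003
```

View pics/top0.png

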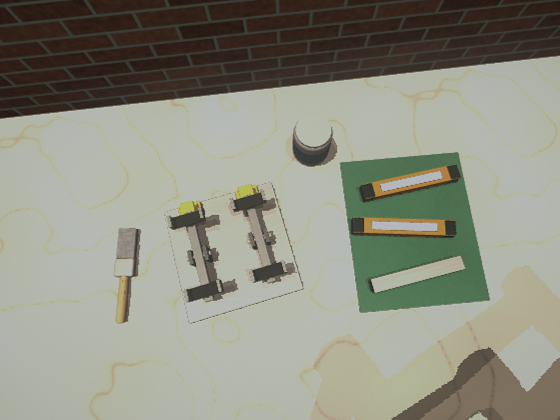

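View pics/side0.png

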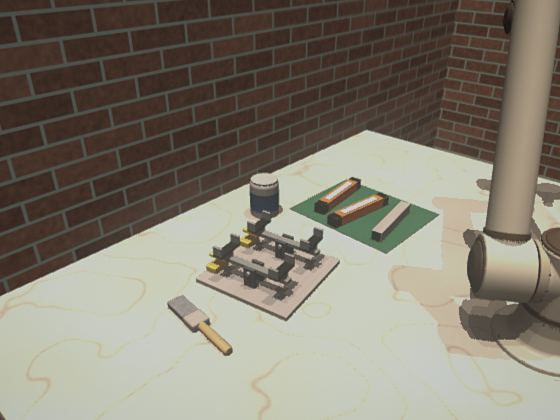

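The top view shows two lamps (centres about (410,183) and (404,227)), the offcut (417,274), the cradles (middles about (198,255) and (260,237), yellow tips up, so +x), the tin (313,140) and the brush (125,275). I'll enlarge it next.

```bash
cat > h.py <<'E'
import numpy as np,cv2
from bench import arm
def ray(n,u,v):
    p=arm.camera_params(n);K=p["K"];T=p["world_to_cam"]
    d=np.array([(u-K[0,2])/K[0,0],-(v-K[1,2])/K[1,1],-1.])
    R=T[:3,:3];o=-R.T@T[:3,3];return o,R.T@d
def atz(n,u,v,z):
    o,d=ray(n,u,v);return o+d*(z-o[2])/d[2]
def pt(n,u,v,dep):
    o,d=ray(n,u,v);return o+d*dep
def cloud(n,dep):
    p=arm.camera_params(n);K=p["K"];T=p["world_to_cam"]
    v,u=np.mgrid[:420,:560]
    c=np.stack([(u-K[0,2])/K[0,0]*dep,-(v-K[1,2])/K[1,1]*dep,-dep],-1)
    return (c-T[:3,3])@T[:3,:3]
E
python3 - <<'E'
from h import *
im=cv2.imread("pics/top0.png");d=np.load("pics/top0.npy")
P=cloud("top",d)
print(d.min(), (d==0).mean())
for u,v in((410,182),(404,227),(417,274),(185,216),(205,291),(247,200),(268,271),(230,250),(198,255),(425,255),(100,200),(313,130)): print(u,v,P[v,u].round(1))
cv2.imwrite("pics/c1.png",cv2.resize(im[170:330,160:310],None,fx=5,fy=5,interpolation=cv2.INTER_CUBIC)[:600*2][:, :750][:800][:600])
cv2.imwrite("pics/c1.png",cv2.resize(im[175:325,155:310],None,fx=4,fy=4,interpolation=cv2.INTER_CUBIC))
cv2.imwrite("pics/c2.png",cv2.resize(im[150:310,335:490],None,fx=3.75,fy=3.75,interpolation=cv2.INTER_CUBIC))
# lamps by white strip: fit orange/white
hsv=cv2.cvtColor(im,cv2.COLOR_BGR2HSV)
m=((P[...,2]>25)&(P[...,2]<45)&(P[...,1]<-100)&(P[...,1]>-500)).astype(np.uint8)
n,l,s,c=cv2.connectedComponentsWithStats(m)
for i in range(1,n):
    if s[i,4]<300: continue
    ys,xs=np.where(l==i);Q=P[ys,xs]
    r=cv2.minAreaRect(Q[:,:2].astype(np.float32));print(s[i],c[i],r,np.median(Q[:,2]))
E
```

```text
0.0 0.004030612244897959
410 182 [ 657.  -199.7   36. ]
404 227 [ 559.2 -166.9   35. ]
417 274 [ 457.7 -174.7   33.3]
185 216 [631.  289.7  75.7]
205 291 [475.  259.2  77.6]
247 200 [648.7 159.4  77.4]
268 271 [498.4 132.3  77.9]
230 250 [559.1 212.1  12.3]
198 255 [549.4 271.4  62.3]
425 255 [ 497.  -211.2    2.3]
100 200 [ 7.121e+02  4.993e+02 -7.000e-01]
313 130 [773.6   5.5 108.8]
[ 365  164   96   36 1473] [411.93686354 181.10319077] ((659.9456787109375, -205.81365966796875), (35.08439636230469, 215.8524169921875), 5.655791759490967) 33.841186521483436
[ 371  218   85   19 1341] [413.94108874 226.63982103] ((558.124267578125, -187.45225524902344), (181.8411102294922, 34.715545654296875), 81.03626251220703) 33.96096032978778
[ 382  256   83   35 1211] [422.39966969 272.37819983] ((459.8639831542969, -187.67405700683594), (30.013465881347656, 179.72486877441406), 7.385496139526367) 33.28191370453471
```

View pics/c1.png

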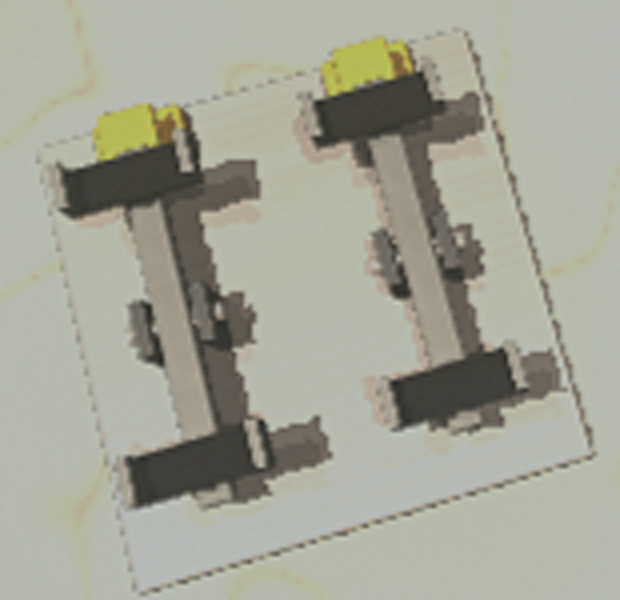

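View pics/c2.png

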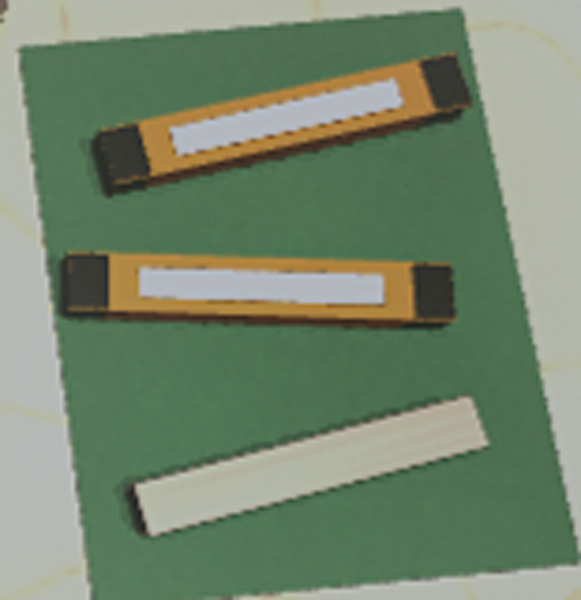

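Both lamps' end caps and all four dark rests are clear in the crops. I'll take corner pixels in the original picture by hand and cross-check them against the depth fit.

Run:
```python
from h import *
im=cv2.imread("pics/top0.png");d=np.load("pics/top0.npy")
P=cloud("top",d)
m=((P[...,2]>25)&(P[...,2]<45)&(P[...,1]<-50)&(P[...,1]>-500)).astype(np.uint8)
n,l,s,c=cv2.connectedComponentsWithStats(m)
for i in range(1,n):
    if s[i,4]<300: continue
    ys,xs=np.where(l==i);Q=P[ys,xs]
    r=cv2.minAreaRect(Q[:,:2].astype(np.float32));print(r,np.median(Q[:,2]))
def C(pts,f,u0,v0,z): return np.array([atz("top",u/f+u0-.4,v/f+v0-.4,z)[:2] for u,v in pts])
for name,pts in dict(far=[(96,133),(455,55),(470,104),(110,183)],near=[(67,255),(452,264),(453,319),(67,312)],off=[(134,487),(472,397),(489,442),(150,536)]).items():
    q=C(pts,3.75,335,150,33); print(name,q.mean(0).round(1),(q[0]-q[1]+q[3]-q[2])/2, np.degrees(np.arctan2(*((q[0]-q[1]+q[3]-q[2])[::-1]))).round(2))
# rests: dark pixels z~78
g=im.max(2)
mm=((P[...,2]>68)&(P[...,2]<86)&(g<90)&(P[...,1]>80)&(P[...,1]<340)).astype(np.uint8)
n,l,s,c=cv2.connectedComponentsWithStats(mm)
for i in range(1,n):
    if s[i,4]<80: continue
    ys,xs=np.where(l==i);Q=P[ys,xs]
    r=cv2.minAreaRect(Q[:,:2].astype(np.float32));print("rest",s[i],Q.mean(0).round(1),np.median(Q[:,2]).round(1),r)
# cheek tops
mm=((P[...,2]>90)&(P[...,2]<108)&(P[...,1]>80)&(P[...,1]<340)).astype(np.uint8)
n,l,s,c=cv2.connectedComponentsWithStats(mm)
for i in range(1,n):
    ys,xs=np.where(l==i);Q=P[ys,xs];print("cheek",s[i,4],Q.mean(0).round(1))
# base plate corners z=12
q=C([(38,150),(467,30),(594,457),(138,593)],4,155,175,12);print(q.round(1),q.mean(0), np.diff(np.r_[q,q[:1]],axis=0))
```

```text
((659.5338745117188, -202.2178955078125), (35.08555603027344, 223.1063232421875), 5.688563346862793) 33.80785686889464
((561.360107421875, -167.171875), (222.95884704589844, 35.17575454711914), 81.15399932861328) 33.84931009909723
((458.4162902832031, -176.50540161132812), (30.013465881347656, 202.2490692138672), 7.385496139526367) 33.23178410217005
far [ 659.6 -201.9] [-21.70916328 221.1170488 ] 95.61
near [ 561.2 -167.5] [ 31.86040643 219.08124336] 81.73
off [ 458.3 -176.9] [-26.63982729 197.84481571] 97.67
rest [234 193  32  19 335] [644.4 157.   77.9] 77.9 ((644.976806640625, 157.3251953125), (23.997676849365234, 66.2776107788086), 9.63843059539795)
rest [171 211  35  18 341] [622.6 286.5  77.8] 77.8 ((623.765625, 283.7974853515625), (24.160133361816406, 66.88902282714844), 9.666674613952637)
rest [253 262  32  20 356] [497.4 132.3  78.2] 78.3 ((497.4959716796875, 132.337890625), (23.7086124420166, 58.97788619995117), 9.501352310180664)
rest [188 282  34  19 357] [475.5 262.7  78.1] 78.0 ((476.02410888671875, 260.0595703125), (23.66839027404785, 60.34958267211914), 9.421867370605469)
cheek 37 [649.8 125.7  98.5]
cheek 39 [639.1 188.5  98.2]
cheek 43 [628.2 253.3  98.1]
cheek 48 [617.6 316.   97.7]
cheek 40 [502.4 101.   99. ]
cheek 42 [492.1 163.9  98.4]
cheek 47 [481.2 228.7  98.1]
cheek 56 [470.7 291.3  97.4]
[[662.  351.1]
 [702.3 104.9]
 [457.4  64.9]
 [417.8 310.1]] [559.88854649 207.73463191] [[  40.31808236 -246.10562904]
 [-244.88077272  -40.07824593]
 [ -39.60081441  245.20335991]
 [ 244.16350477   40.98051506]]
```

Call:
{"method": "drive_tool", "body": {"steps": [[-0.041, 0.0174, 0, 0, 0.0854], [-0.041, 0.0174, 0, 0, 0.0854], [-0.041, 0.0174, 0, 0, 0.0854], [-0.041, 0.0174, 0, 0, 0.0854], [-0.041, 0.0174, 0, 0, 0.0854], [-0.041, 0.0174, 0, 0, 0.0854], [-0.041, 0.0174, 0, 0, 0.0854], [-0.041, 0.0174, 0, 0, 0.0854], [-0.041, 0.0174, 0, 0, 0.0854], [-0.041, 0.0174, 0, 0, 0.0854], [-0.041, 0.0174, 0, 0, 0.0854], [-0.041, 0.0174, 0, 0, 0.0854], [-0.041, 0.0174, 0, 0, 0.0854], [-0.041, 0.0174, 0, 0, 0.0854], [0, 0, 0.02, -8, 0.0854], [0, 0, 0.02, -8, 0.0854], [0, 0, 0.02, -8, 0.0854], [0, 0, 0.01, -8, 0.0854], [0, 0, 0.01, -8, 0.0854], [0, 0, 0, -8, 0.0854]]}}

```text
clock: 2.1
position: [657.3, -202.4, 148.4]
ee_rot: [-0.536, 0.844, 0.002, -0.002]
contact_force: [-0.1, -0.1, 0.0]
gripper_width: 85.5
```

Call:
{"method": "drive_tool", "body": {"steps": [[0, 0, 0, -8, 0.06], [0, 0, 0, -8, 0.06], [0, 0, 0, -8, 0.06], [0, 0, 0, -7, 0.06], [0, 0, 0, 0, 0.06]]}}

```text
clock: 2.6
position: [658.3, -202.7, 150.6]
ee_rot: [0.74, -0.673, -0.001, 0.0]
contact_force: [1.0, 0.4, 0.2]
gripper_width: 60.0
```

```bash
cat >> h.py <<'E'
from scipy.spatial.transform import Rotation as Ro
def st(tx=None,ty=None,yaw=None,z=None):
    s=arm.read_state();R=Ro.from_quat(s["ee_rot"]).as_matrix()
    y=np.degrees(np.arctan2(R[1,0],R[0,0]))
    print("t",round(s["clock"],2),"pos",s["position"].round(1),"yaw",y.round(2),"zax",R[:,2].round(4),"w",s["gripper_width"].round(1),"F",s["contact_force"].round(2),"M",s["wrist_torque"].round(3),"Mtool",(R.T@s["wrist_torque"]).round(3))
    if tx is not None:
        D=np.array([tx,ty,z if z is not None else s["position"][2]])-s["position"]
        print("tool shift mm",(R.T@D).round(1),"turn",round((y-yaw+180)%360-180,2))
E
python3 - <<'E'
from h import *
st(659.6,-202,-84.4)
E
```

```text
Traceback (most recent call last):
  File "h.py", line 20, in st
    print("t",round(s["clock"],2),"pos",s["position"].round(1),"yaw",y.round(2),"zax",R[:,2].round(4),"w",s["gripper_width"].round(1),"F",s["contact_force"].round(2),"M",s["wrist_torque"].round(3),"Mtool",(R.T@s["wrist_torque"]).round(3))
                                                                                                          ^^^^^^^^^^^^^^^^^^^^^^^^
AttributeError: 'float' object has no attribute 'round'
```

```bash
sed -i 's/s\["gripper_width"\].round(1)/round(s["gripper_width"],1)/' h.py
python3 - <<'E'
from h import *
st(659.6,-202,-84.4)
im,d=arm.get_image("side");cv2.imwrite("pics/side1.png",im)
# lamp corners in side: check later
im,d=arm.get_image("top");cv2.imwrite("pics/top1.png",im)
st(659.6,-202,-84.4)
E
```

```text
t 2.6 pos [ 658.3 -202.7  150.6] yaw -84.53 zax [-1.2e-03  3.0e-04 -1.0e+00] w 60.0 F [0.96 0.41 0.19] M [-0.028  0.036 -0.046] Mtool [-0.039  0.025  0.046]
tool shift mm [-0.6 -1.3 -0. ] turn -0.13
t 2.7 pos [ 658.4 -202.7  150.8] yaw -84.66 zax [-9.e-04  2.e-04 -1.e+00] w 60.0 F [-0.03  0.33  0.47] M [ 0.044 -0.015 -0.001] Mtool [ 0.019 -0.042  0.001]
tool shift mm [-0.6 -1.2 -0. ] turn -0.26
```

View pics/side1.png

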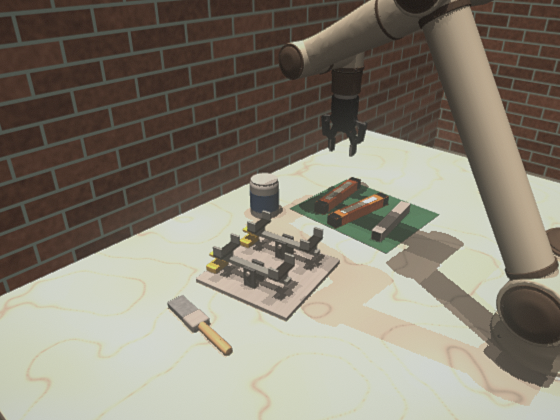

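View pics/top1.png

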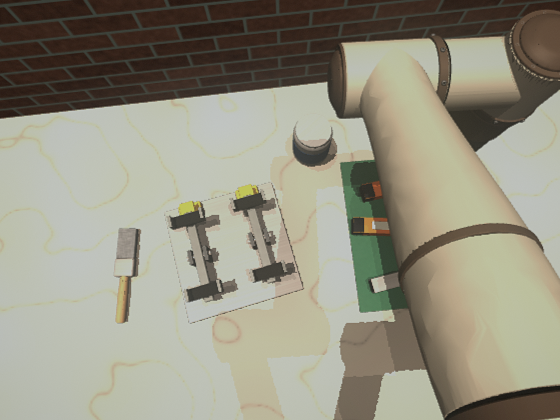

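The gripper is above the far lamp and aligned with it (side view about (345,150)). I'll descend, close, then lift slightly.

Call:
{"method": "drive_tool", "body": {"steps": [[-0.0006, -0.0012, 0.03, 0, 0.06], [0, 0, 0.03, 0, 0.06], [0, 0, 0.03, 0, 0.06], [0, 0, 0.025, 0, 0.06], [0, 0, 0.02, 0, 0.06], [0, 0, 0.01, 0, 0.06], [0, 0, 0, 0, 0.06], [0, 0, 0, 0, 0.06]]}}

```text
clock: 3.5
position: [660.5, -202.2, 7.1]
ee_rot: [0.74, -0.673, 0.001, -0.0]
contact_force: [0.4, 0.5, 0.7]
gripper_width: 59.8
```

Run:
```python
from h import *
st(659.6,-202,-84.4,4.5)
```

```text
t 3.5 pos [ 660.5 -202.2    7.1] yaw -84.53 zax [ 1.3e-03 -5.0e-04 -1.0e+00] w 59.8 F [0.42 0.52 0.71] M [ 0.014 -0.006  0.017] Mtool [ 0.007 -0.014 -0.017]
tool shift mm [-0.3  0.9  2.6] turn -0.13
```

Call:
{"method": "drive_tool", "body": {"steps": [[0, 0.001, 0.0025, 0, 0.05], [0, 0, 0, 0, 0.03], [0, 0, 0, 0, 0.03], [0, 0, 0, 0, 0.03], [0, 0, 0, 0, 0.03], [0, 0, 0, 0, 0.03], [0, 0, 0, 0, 0.03], [0, 0, 0, 0, 0.03]]}}

```text
clock: 4.3
position: [659.4, -202.2, 4.9]
ee_rot: [0.74, -0.672, 0.001, -0.0]
contact_force: [-1.5, 1.0, 5.1]
gripper_width: 33.2
```

Run:
```python
from h import *
st()
```

```text
t 4.3 pos [ 659.4 -202.2    4.9] yaw -84.5 zax [ 1.5e-03 -3.0e-04 -1.0e+00] w 33.2 F [-1.47  1.05  5.08] M [ 0.305  0.27  -0.033] Mtool [-0.239 -0.329  0.033]
```

Call:
{"method": "drive_tool", "body": {"steps": [[0, 0, -0.01, 0, 0.02], [0, 0, -0.015, 0, 0.02], [0, 0, -0.02, 0, 0.02], [0, 0, -0.02, 0, 0.02], [0, 0, -0.02, 0, 0.02], [0, 0, -0.02, 0, 0.02], [0, 0, -0.02, 0, 0.02], [0, 0, -0.01, 0, 0.02], [0, 0, 0, 0, 0.02], [0, 0, 0, 0, 0.02], [0, 0, 0, 0, 0.02], [0, 0, 0, 0, 0.02]]}}

```text
clock: 5.5
position: [658.1, -202.0, 137.2]
ee_rot: [0.74, -0.672, -0.001, 0.001]
contact_force: [0.2, 1.4, -5.8]
gripper_width: 32.8
```

Run:
```python
from h import *
st()
im,d=arm.get_image("side");cv2.imwrite("pics/side2.png",cv2.resize(im[110:260,240:460],None,fx=3.6,fy=3.6,interpolation=cv2.INTER_CUBIC))
st()
```

```text
t 5.5 pos [ 658.1 -202.   137.2] yaw -84.52 zax [-2.7e-03  4.0e-04 -1.0e+00] w 32.8 F [ 0.18  1.35 -5.81] M [-0.177 -0.051 -0.008] Mtool [0.033 0.181 0.009]
t 5.55 pos [ 658.3 -202.1  137.5] yaw -84.51 zax [-2.3e-03  3.0e-04 -1.0e+00] w 33.2 F [-0.2  -0.19 -5.33] M [-0.215 -0.068  0.   ] Mtool [0.047 0.221 0.   ]
```

View pics/side2.png

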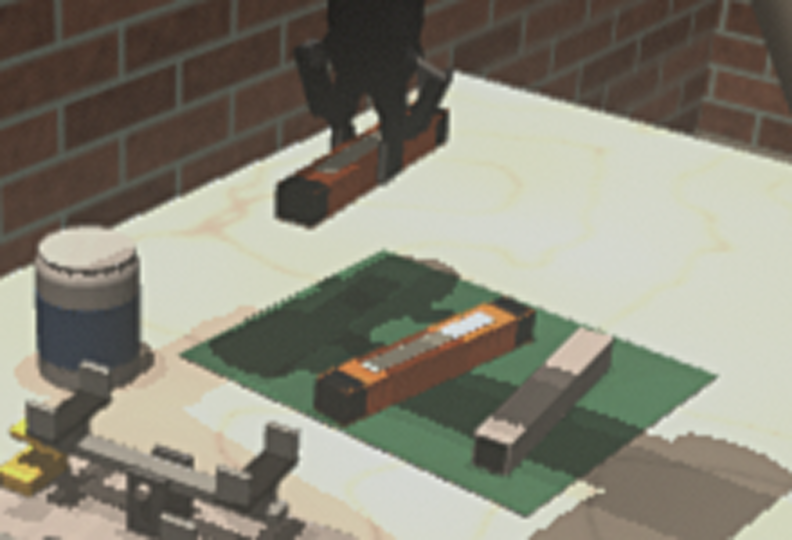

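The lifted lamp weighs about 0.5 kg, and Mx ≈ -0.2 N m with Fz < 0, so its heavy end is +y. I'll carry it to cradle_1 and turn +86°, which takes the heavy end from 95.5° to 9.5°.

Call:
{"method": "drive_tool", "body": {"steps": [[-0.01, 0.001, -0.012, 0, 0.02], [-0.02, 0.003, -0.012, 0, 0.02], [-0.03, 0.004, -0.012, 0, 0.02], [-0.03, 0.004, -0.012, 0, 0.02], [-0.03, 0.004, -0.01, 0, 0.02], [-0.03, 0.004, -0.005, 0, 0.02], [-0.03, 0.004, 0, 0, 0.02], [-0.03, 0.004, 0, 0, 0.02], [-0.03, 0.004, 0, 0, 0.02], [-0.03, 0.004, 0, 0, 0.02], [-0.03, 0.004, 0, 0, 0.02], [-0.03, 0.004, 0, 0, 0.02], [-0.03, 0.004, 0, 0, 0.02], [-0.03, 0.004, 0, 0, 0.02], [-0.03, 0.004, 0, 0, 0.02], [-0.03, 0.004, 0, 0, 0.02], [-0.02, 0.002, 0, 0, 0.02], [-0.01, 0.001, 0, 0, 0.02], [0, 0, 0, 4, 0.02], [0, 0, 0, 7, 0.02]]}}

```text
clock: 7.55
position: [549.1, 270.4, 202.8]
ee_rot: [-0.671, 0.741, 0.0, 0.0]
contact_force: [-0.3, -0.3, -4.8]
gripper_width: 33.1
```

Call:
{"method": "drive_tool", "body": {"steps": [[0, 0, 0, 8, 0.02], [0, 0, 0, 8, 0.02], [0, 0, 0, 8, 0.02], [0, 0, 0, 8, 0.02], [0, 0, 0, 8, 0.02], [0, 0, 0, 8, 0.02], [0, 0, 0, 8, 0.02], [0, 0, 0, 8, 0.02], [0, 0, 0, 7, 0.02], [0, 0, 0, 4, 0.02], [0, 0, 0, 0, 0.02], [0, 0, 0, 0, 0.02]]}}

```text
clock: 8.75
position: [549.7, 269.7, 202.5]
ee_rot: [-0.084, 0.997, 0.0, 0.0]
contact_force: [1.0, 0.9, -4.7]
gripper_width: 33.3
```

Run:
```python
from h import *
st(549.4,272.3,-170.5)
im,d=arm.get_image("side");cv2.imwrite("pics/side3.png",cv2.resize(im[60:320,150:410],None,fx=2.3,fy=2.3,interpolation=cv2.INTER_CUBIC));np.save("pics/side3.npy",d);cv2.imwrite("pics/side3raw.png",im)
st(549.4,272.3,-170.5)
```

```text
t 8.75 pos [549.7 269.7 202.5] yaw -170.42 zax [ 2.e-04  6.e-04 -1.e+00] w 33.3 F [ 0.97  0.87 -4.67] M [-0.04   0.172  0.014] Mtool [ 0.011  0.176 -0.014]
tool shift mm [-0.1  2.6  0. ] turn 0.08
t 8.8 pos [549.8 269.7 202.3] yaw -170.43 zax [ 2.e-04  4.e-04 -1.e+00] w 33.3 F [-0.34  0.51 -4.64] M [-0.025  0.248  0.014] Mtool [-0.017  0.248 -0.013]
tool shift mm [-0.   2.6  0. ] turn 0.07
```

View pics/side3.png

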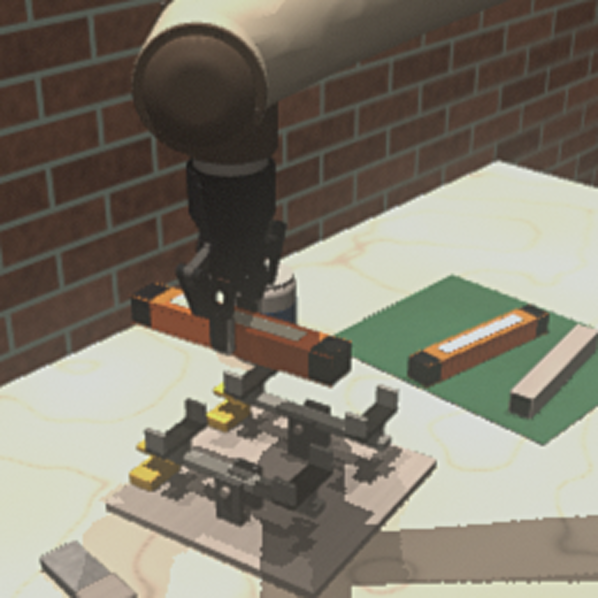

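Run:
```python
from h import *
im=cv2.imread("pics/side3raw.png");P=cloud("side",np.load("pics/side3.npy"))
hsv=cv2.cvtColor(im,cv2.COLOR_BGR2HSV)
a=np.radians(9.5);ex=np.array([np.cos(a),np.sin(a),0]);ey=np.array([-np.sin(a),np.cos(a),0])
Q=P-np.array([549.7,269.7,200.4])
X=Q@ex;Y=Q@ey;Z=Q[...,2]
m=(abs(X)<125)&(abs(Y)<30)&(Z>-25)&(Z<50)
side=m&(abs(Y-17)<4)
for lo in range(-115,115,20):
    k=side&(X>=lo)&(X<lo+20)
    if k.sum()>10: print(lo+10,k.sum(),Z[k].min().round(1),Z[k].max().round(1),np.median(Y[k]).round(1),np.percentile(Z[k],[3,97]).round(1))
print(X[m].min(),X[m].max())
```

```text
-105 130 0.1 32.6 18.0 [ 2.  31.6]
-85 119 1.6 31.7 17.8 [ 2.4 31. ]
-65 121 0.4 32.4 17.8 [ 2.1 31.5]
-45 112 -1.8 32.0 17.9 [ 1.1 31.3]
-25 113 0.5 31.6 18.2 [ 1.8 31. ]
-5 47 -0.6 49.9 18.7 [ 0.6 45.3]
15 32 0.8 29.7 18.4 [ 1.1 29.1]
35 94 -0.7 31.4 18.4 [ 1.1 30.3]
55 99 -0.8 32.4 18.4 [ 1.5 30.7]
75 99 0.1 31.7 18.5 [ 1.8 31.1]
95 95 -0.1 32.4 18.7 [ 1.4 31.7]
115 16 1.4 30.1 18.9 [ 3.  29.8]
-114.98364527157689 109.29685456689731
```

The lamp sits level in the grip, centred and about 1.5 mm below the TCP. I'll lower it to just above the rests.

Call:
{"method": "drive_tool", "body": {"steps": [[0, 0.0026, 0.01, 0, 0.02], [0, 0, 0.02, 0, 0.02], [0, 0, 0.025, 0, 0.02], [0, 0, 0.02, 0, 0.02], [0, 0, 0.015, 0, 0.02], [0, 0, 0.01, 0, 0.02], [0, 0, 0.01, 0, 0.02], [0, 0, 0.005, 0, 0.02], [0, 0, 0, 0, 0.02], [0, 0, 0, 0, 0.02], [0, 0, 0, 0, 0.02]]}}

```text
clock: 9.9
position: [550.2, 272.6, 87.7]
ee_rot: [-0.083, 0.997, 0.0, 0.001]
contact_force: [0.3, -0.8, -5.2]
gripper_width: 33.0
```

Run:
```python
from h import *
st(549.4,272.3,-170.5,80)
im,d=arm.get_image("side");cv2.imwrite("pics/side4.png",cv2.resize(im[150:310,180:340],None,fx=3.7,fy=3.7,interpolation=cv2.INTER_CUBIC))
st(549.4,272.3,-170.5,80)
```

```text
t 9.9 pos [550.2 272.6  87.7] yaw -170.5 zax [ 0.0015  0.0011 -1.    ] w 33.0 F [ 0.33 -0.79 -5.17] M [-0.063  0.21  -0.015] Mtool [0.028 0.217 0.015]
tool shift mm [ 0.9 -0.2  7.7] turn 0.0
t 9.95 pos [550.2 272.5  87.7] yaw -170.5 zax [ 0.0014  0.001  -1.    ] w 33.1 F [-0.45  0.27 -5.14] M [-0.027  0.177 -0.04 ] Mtool [-0.003  0.179  0.04 ]
tool shift mm [ 0.8 -0.1  7.7] turn -0.0
```

View pics/side4.png

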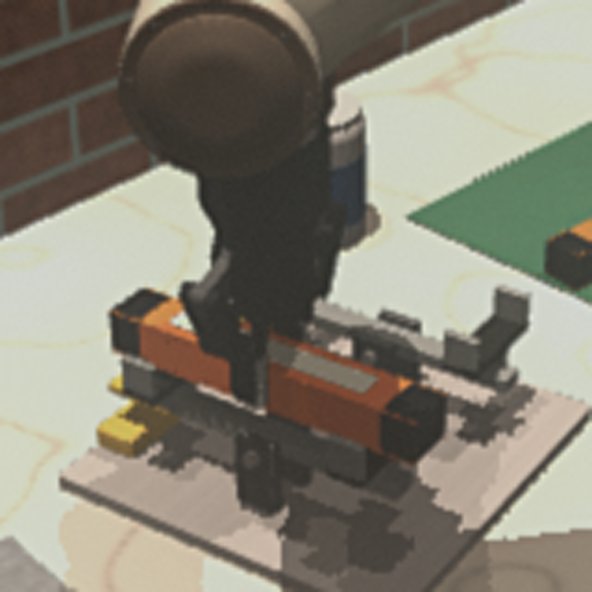

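The lamp is between the cheeks and above both rests. I'll lower the last few mm to contact.

Call:
{"method": "drive_tool", "body": {"steps": [[0.0008, 0, 0.002, 0, 0.02], [0, 0, 0.002, 0, 0.02], [0, 0, 0.002, 0, 0.02], [0, 0, 0.001, 0, 0.02], [0, 0, 0, 0, 0.02], [0, 0, 0, 0, 0.02]]}}

```text
clock: 10.55
position: [548.9, 272.0, 80.0]
ee_rot: [-0.083, 0.997, -0.0, -0.0]
contact_force: [-1.1, -0.5, -2.6]
gripper_width: 33.1
```

Run:
```python
from h import *
st(549.4,272.3,-170.5,80)
```

```text
t 10.55 pos [548.9 272.   80. ] yaw -170.5 zax [-1.e-04 -2.e-04 -1.e+00] w 33.1 F [-1.05 -0.54 -2.6 ] M [-0.113  0.502  0.002] Mtool [ 0.028  0.514 -0.003]
tool shift mm [-0.5  0.2 -0. ] turn -0.0
```

Run:
```python
from h import *
im,d=arm.get_image("side");cv2.imwrite("pics/side5.png",cv2.resize(im[150:310,180:340],None,fx=3.7,fy=3.7,interpolation=cv2.INTER_CUBIC));np.save("pics/side5.npy",d)
st(549.4,272.3,-170.5,80)
P=cloud("side",d)
a=np.radians(9.5);ex=np.array([np.cos(a),np.sin(a),0]);ey=np.array([-np.sin(a),np.cos(a),0])
Q=P-np.array([549.4,272.3,0])
X=Q@ex;Y=Q@ey;Z=Q[...,2]
m=(abs(X)<125)&(Y>15)&(Y<45)&(Z>30)&(Z<125)
for lo in range(-120,120,10):
    k=m&(X>=lo)&(X<lo+10)
    for nm,kk in(("lamp",k&(abs(Y-17.5)<4)),("cheek",k&(Y>26))):
        if kk.sum()>6: print(lo+5,nm,kk.sum(),np.percentile(Z[kk],[2,98]).round(1),np.median(Y[kk]).round(1))
```

```text
t 10.6 pos [548.9 272.   80. ] yaw -170.5 zax [ 0.e+00 -1.e-04 -1.e+00] w 33.2 F [-0.53 -0.44 -3.01] M [-0.18   0.553  0.033] Mtool [ 0.086  0.575 -0.033]
tool shift mm [-0.5  0.2  0. ] turn -0.0
-115 lamp 23 [ 82.2 110.6] 17.0
-105 lamp 52 [ 79.9 109.8] 18.2
-95 lamp 54 [ 79.  110.3] 18.3
-85 lamp 55 [ 76.  109.5] 17.3
-85 cheek 50 [73.5 99.3] 35.5
-75 lamp 36 [ 81.  109.4] 17.2
-75 cheek 47 [ 72.5 100.5] 36.1
-65 lamp 36 [ 88.8 108.9] 18.0
-65 cheek 38 [ 73.2 101.1] 35.8
-55 lamp 34 [ 86.9 108.9] 17.5
-45 lamp 46 [ 79.4 109.1] 17.8
-35 lamp 46 [ 79.5 109.6] 18.3
-25 lamp 42 [ 79.  108.8] 17.7
-15 lamp 91 [ 33.4 118.8] 18.3
-5 lamp 22 [31.7 72.2] 20.4
-5 cheek 52 [ 50.  120.4] 30.1
5 lamp 19 [31.7 63.5] 20.7
5 cheek 27 [ 49.6 111.6] 30.9
15 lamp 20 [32.6 99.1] 19.8
25 lamp 32 [ 78.5 100.9] 18.3
35 lamp 33 [ 78.5 105.4] 18.2
45 lamp 43 [ 78.5 109.3] 18.4
55 lamp 38 [ 79. 109.] 18.1
65 lamp 46 [ 74.6 108.1] 18.1
65 cheek 46 [ 71.5 100.2] 36.2
75 lamp 37 [ 79.2 108.8] 18.3
75 cheek 38 [74.3 99.4] 37.2
85 lamp 32 [ 88.  108.6] 17.8
85 cheek 30 [72.  99.3] 36.4
95 lamp 32 [ 44.9 110.3] 18.8
105 lamp 27 [ 51.3 109.3] 18.3
115 lamp 7 [33.2 94.9] 16.5
```

View pics/side5.png

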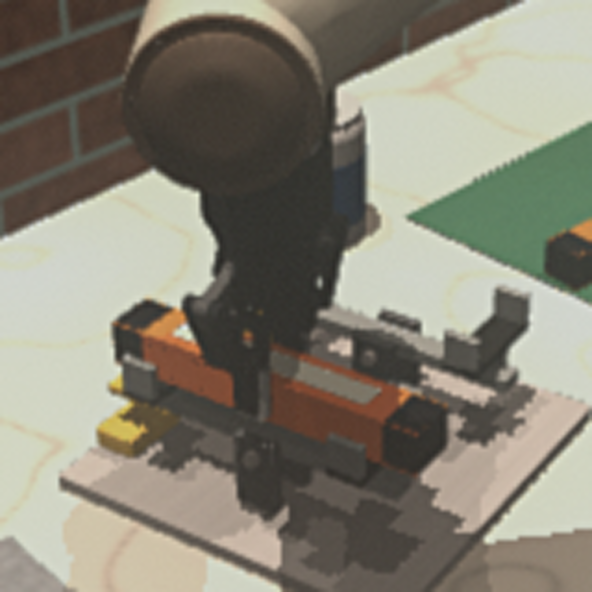

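The cradle and lamp are both level, in contact and centred, with the heavy end at +x. I'll release.

Call:
{"method": "drive_tool", "body": {"steps": [[0, 0, 0, 0, 0.07], [0, 0, 0, 0, 0.07], [0, 0, 0, 0, 0.07], [0, 0, 0, 0, 0.07], [0, 0, 0, 0, 0.07], [0, 0, 0, 0, 0.07]]}}

```text
clock: 11.2
position: [549.1, 272.1, 79.9]
ee_rot: [-0.083, 0.997, 0.0, 0.0]
contact_force: [-0.7, -0.3, -0.0]
gripper_width: 70.4
```

Run:
```python
from h import *
im,d=arm.get_image("side");cv2.imwrite("pics/side6.png",cv2.resize(im[150:310,180:340],None,fx=3.7,fy=3.7,interpolation=cv2.INTER_CUBIC));np.save("pics/side6.npy",d)
st(549.4,272.3,-170.5,80)
```

```text
t 11.25 pos [549.  272.1  79.9] yaw -170.51 zax [ 2.e-04  1.e-04 -1.e+00] w 70.1 F [ 0.04  0.85 -0.48] M [ 0.009  0.021 -0.02 ] Mtool [-0.013  0.019  0.02 ]
tool shift mm [-0.4  0.1 -0.1] turn -0.01
```

View pics/side6.png

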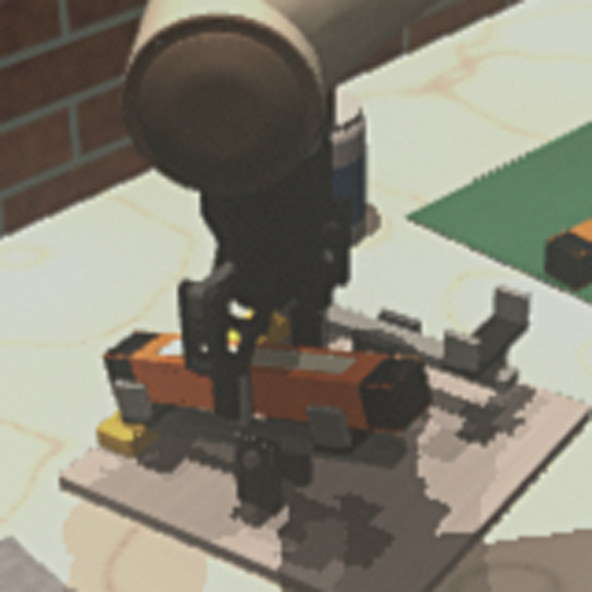

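It tipped yellow end down and the lamp is well seated. I'll rise and go to the near lamp at (561.3, -167.4).

Call:
{"method": "drive_tool", "body": {"steps": [[0, 0, -0.01, 0, 0.07], [0, 0, -0.02, 0, 0.07], [0, 0, -0.03, 0, 0.07], [0, 0, -0.03, 0, 0.06], [0, 0, -0.03, 0, 0.06], [0.0043, -0.031, 0, 0, 0.06], [0.0043, -0.031, 0, 0, 0.06], [0.0043, -0.031, 0, 0, 0.06], [0.0043, -0.031, 0, 0, 0.06], [0.0043, -0.031, 0, 0, 0.06], [0.0043, -0.031, 0, 0, 0.06], [0.0043, -0.031, 0, 0, 0.06], [0.0043, -0.031, 0, 0, 0.06], [0.0043, -0.031, 0, 0, 0.06], [0.0043, -0.031, 0, 0, 0.06], [0.0043, -0.031, 0, 0, 0.06], [0.0043, -0.031, 0, 0, 0.06], [0.0043, -0.031, 0, 0, 0.06], [0.0043, -0.031, 0, 0, 0.06], [0, 0, 0, 0, 0.06]]}}

```text
clock: 13.25
position: [561.0, -168.9, 200.4]
ee_rot: [-0.081, 0.997, -0.0, 0.0]
contact_force: [-0.4, 0.7, 1.5]
gripper_width: 59.9
```

Call:
{"method": "drive_tool", "body": {"steps": [[0, 0, 0, -8, 0.06], [0, 0, 0.01, -8, 0.06], [0, 0, 0.01, -8, 0.06], [0, 0, 0.01, -8, 0.06], [0, 0, 0.01, -8, 0.06], [0, 0, 0.01, -8, 0.06], [0, 0, 0.01, -8, 0.06], [0, 0, 0.01, -8, 0.06], [0, 0, 0, -8, 0.06], [0, 0, 0, 0, 0.06], [0, 0, 0, 0, 0.06]]}}

```text
clock: 14.35
position: [561.5, -165.6, 130.5]
ee_rot: [-0.652, 0.758, -0.0, 0.0]
contact_force: [0.1, 0.2, 0.1]
gripper_width: 60.1
```

Run:
```python
from h import *
st(561.3,-167.4,-98.5)
im,d=arm.get_image("top");cv2.imwrite("pics/top2.png",im);np.save("pics/top2.npy",d)
im,d=arm.get_image("side");cv2.imwrite("pics/side7.png",im);np.save("pics/side7.npy",d)
P=cloud("side",d)
a=np.radians(9.5);ex=np.array([np.cos(a),np.sin(a),0]);ey=np.array([-np.sin(a),np.cos(a),0])
Q=P-np.array([549.4,272.3,0])
X=Q@ex;Y=Q@ey;Z=Q[...,2]
m=(abs(X)<140)&(abs(Y)<24)&(Z>88)&(Z<140)
print(np.percentile(X[m],[0,1,99,100]),np.percentile(Y[m],[1,99]))
k=m&(abs(Y)<10)
p=np.polyfit(X[k],Z[k],1);print("slope",p)
st(561.3,-167.4,-98.5)
```

```text
t 14.35 pos [ 561.5 -165.6  130.5] yaw -98.65 zax [ 1.e-03 -1.e-04 -1.e+00] w 60.1 F [0.1  0.16 0.11] M [ 0.047 -0.017 -0.004] Mtool [ 0.009 -0.049  0.004]
tool shift mm [ 1.8 -0.1 -0. ] turn -0.15
[-103.44206062 -101.51533855   81.36012204   87.79759773] [-15.23541492  21.09963199]
slope [ -0.18460265 110.02943305]
t 14.45 pos [ 561.4 -165.7  130.4] yaw -98.6 zax [ 1.e-03 -1.e-04 -1.e+00] w 59.8 F [ 0.37  0.95 -0.04] M [ 0.011 -0.002  0.038] Mtool [ 0.    -0.011 -0.038]
tool shift mm [ 1.7 -0.1 -0. ] turn -0.1
```

View pics/side7.png

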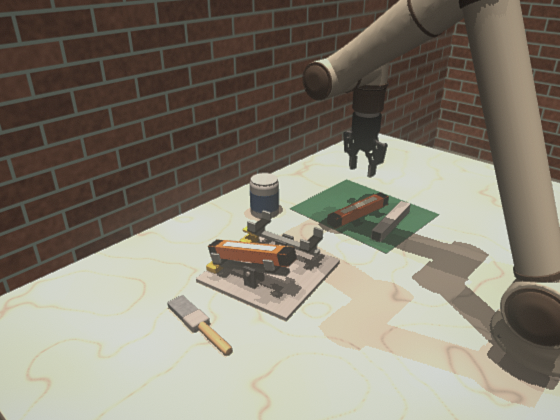

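View pics/top2.png

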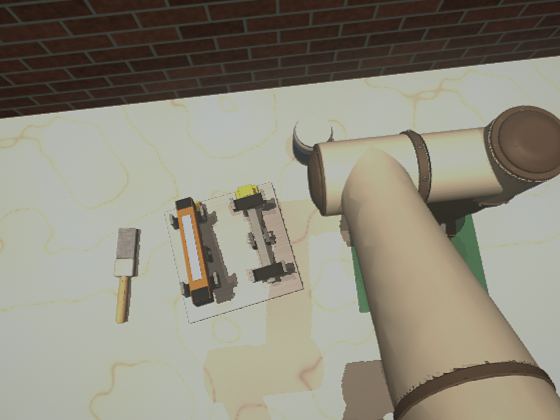

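Lamp 1 lies in cradle_1 with its yellow end down (side view (250,252)). Now I'll descend on the near lamp.

Call:
{"method": "drive_tool", "body": {"steps": [[0.0017, 0, 0.02, 0, 0.06], [0, 0, 0.03, 0, 0.06], [0, 0, 0.03, 0, 0.06], [0, 0, 0.02, 0, 0.06], [0, 0, 0.015, 0, 0.06], [0, 0, 0.01, 0, 0.06], [0, 0, 0, 0, 0.06], [0, 0, 0, 0, 0.06]]}}

```text
clock: 15.25
position: [561.5, -167.7, 5.4]
ee_rot: [-0.653, 0.758, -0.0, 0.0]
contact_force: [-0.0, -0.4, -0.7]
gripper_width: 60.0
```

Run:
```python
from h import *
st(561.3,-167.4,-98.5,4.7)
```

```text
t 15.25 pos [ 561.5 -167.7    5.4] yaw -98.52 zax [ 1.e-03 -2.e-04 -1.e+00] w 60.0 F [-0.04 -0.36 -0.66] M [ 0.019 -0.01  -0.063] Mtool [ 0.007 -0.02   0.063]
tool shift mm [-0.2  0.2  0.7] turn -0.02
```

Call:
{"method": "drive_tool", "body": {"steps": [[0, 0, 0, 0, 0.05], [0, 0, 0, 0, 0.03], [0, 0, 0, 0, 0.02], [0, 0, 0, 0, 0.02], [0, 0, 0, 0, 0.02], [0, 0, 0, 0, 0.02], [0, 0, 0, 0, 0.02], [0, 0, 0, 0, 0.02], [0, 0, -0.01, 0, 0.02], [0, 0, -0.015, 0, 0.02], [0, 0, -0.02, 0, 0.02], [0, 0, -0.02, 0, 0.02], [0, 0, -0.02, 0, 0.02], [0, 0, -0.015, 0, 0.02], [0, 0, -0.01, 0, 0.02], [0, 0, 0, 0, 0.02], [0, 0, 0, 0, 0.02], [0, 0, 0, 0, 0.02]]}}

```text
clock: 17.05
position: [559.9, -167.4, 113.4]
ee_rot: [-0.653, 0.758, 0.001, -0.001]
contact_force: [-0.1, -0.2, -5.2]
gripper_width: 32.9
```

Run:
```python
from h import *
st()
for i in range(2): im,d=arm.get_image("side");st()
```

```text
t 17.05 pos [ 559.9 -167.4  113.4] yaw -98.54 zax [-2.8e-03  6.0e-04 -1.0e+00] w 32.9 F [-0.05 -0.15 -5.18] M [ 0.245 -0.01  -0.018] Mtool [-0.026 -0.244  0.018]
t 17.1 pos [ 560.  -167.5  113.5] yaw -98.53 zax [-2.7e-03  4.0e-04 -1.0e+00] w 33.3 F [-0.07 -0.12 -4.82] M [ 0.295 -0.043 -0.021] Mtool [-0.001 -0.298  0.02 ]
t 17.15 pos [ 560.2 -167.5  113.7] yaw -98.52 zax [-2.2e-03  3.0e-04 -1.0e+00] w 33.0 F [ 0.13  0.52 -5.3 ] M [ 0.21  -0.075  0.021] Mtool [ 0.043 -0.219 -0.021]
```

Here Mx ≈ +0.25 N m, so the heavy end is -y, opposite to the first lamp. It needs a turn of -108° to cradle_2.

Call:
{"method": "drive_tool", "body": {"steps": [[0, 0, -0.015, 0, 0.02], [-0.01, 0.001, -0.015, 0, 0.02], [-0.02, 0.0024, -0.015, 0, 0.02], [-0.028, 0.0032, -0.015, 0, 0.02], [-0.028, 0.0032, -0.012, 0, 0.02], [-0.028, 0.0032, -0.01, 0, 0.02], [-0.028, 0.0032, -0.005, 0, 0.02], [-0.028, 0.0032, 0, 0, 0.02], [-0.028, 0.0032, 0, 0, 0.02], [-0.028, 0.0032, 0, 0, 0.02], [-0.028, 0.0032, 0, 0, 0.02], [-0.028, 0.0032, 0, 0, 0.02], [-0.018, 0.0022, 0, 0, 0.02], [-0.01, 0.0014, 0, 0, 0.02], [0, 0, 0, -4, 0.02], [0, 0, 0, -8, 0.02], [0, 0, 0, -8, 0.02], [0, 0, 0, -8, 0.02], [0, 0, 0, -8, 0.02], [0, 0, 0, -8, 0.02]]}}

```text
clock: 19.15
position: [571.0, 143.4, 201.4]
ee_rot: [0.89, -0.456, -0.0, 0.001]
contact_force: [0.0, 0.0, -5.4]
gripper_width: 33.4
```

Call:
{"method": "drive_tool", "body": {"steps": [[0, 0, 0, -8, 0.02], [0, 0, 0, -8, 0.02], [0, 0, 0, -8, 0.02], [0, 0, 0, -8, 0.02], [0, 0, 0, -8, 0.02], [0, 0, 0, -8, 0.02], [0, 0, 0, -8, 0.02], [0, 0, 0, -5, 0.02], [0, 0, 0, -3, 0.02], [0, 0, 0, 0, 0.02], [0, 0, 0, 0, 0.02]]}}

```text
clock: 20.25
position: [571.1, 143.6, 201.5]
ee_rot: [0.997, 0.082, -0.001, 0.0]
contact_force: [-0.0, -0.1, -5.2]
gripper_width: 33.1
```

```bash
cat > lamp.py <<'E'
from h import *
def lamp(c,z0,d):
    P=cloud("side",d)
    a=np.radians(9.5);ex=np.array([np.cos(a),np.sin(a),0]);ey=np.array([-np.sin(a),np.cos(a),0])
    Q=P-np.array([c[0],c[1],z0]);X=Q@ex;Y=Q@ey;Z=Q[...,2]
    m=(abs(X)<130)&(abs(Y-17.5)<4)&(Z>-25)&(Z<50)
    for lo in range(-120,120,20):
        k=m&(X>=lo)&(X<lo+20)
        if k.sum()>6: print(lo+10,k.sum(),np.percentile(Z[k],[2,98]).round(1),np.median(Y[k]).round(1))
    print(X[m].min(),X[m].max())
E
python3 - <<'E'
from lamp import *
st(570.8,144.8,9.5)
im,d=arm.get_image("side");cv2.imwrite("pics/side8.png",im)
s=arm.read_state()["position"]
lamp(s,s[2],d)
st(570.8,144.8,9.5,86)
E
```

```text
t 20.25 pos [571.1 143.6 201.5] yaw 9.39 zax [-1.2e-03 -8.0e-04 -1.0e+00] w 33.1 F [-0.   -0.08 -5.2 ] M [-0.039  0.248 -0.021] Mtool [ 0.002 -0.251  0.021]
tool shift mm [-0.1 -1.2 -0. ] turn -0.11
-110 70 [-0.4 28.2] 18.0
-90 103 [-3.2 29. ] 18.4
-70 105 [-1.7 28. ] 18.3
-50 100 [-2.1 28.6] 17.7
-30 99 [-1.9 27.8] 18.2
-10 64 [-2.4 43.7] 18.7
10 18 [-2.  25.5] 17.4
30 93 [-1.7 27.6] 18.0
50 83 [-3.1 27. ] 17.5
70 81 [-2.6 27.6] 17.8
90 87 [-3.2 27.9] 17.3
110 46 [-2.1 26.9] 17.3
-111.4938670241503 113.21324938905897
t 20.3 pos [571.1 143.7 201.6] yaw 9.4 zax [-9.e-04 -7.e-04 -1.e+00] w 33.2 F [ 0.53 -0.07 -5.2 ] M [-0.082  0.216  0.042] Mtool [-0.046 -0.226 -0.042]
tool shift mm [ -0.   -1.2 115.6] turn -0.1
```

View pics/side8.png

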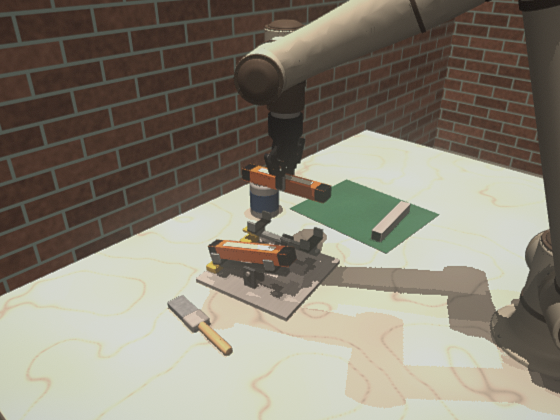

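The heavy end is at +x (My > 0), the lamp is level and aligned over cradle_2. Lowering.

Call:
{"method": "drive_tool", "body": {"steps": [[0, -0.0012, 0.01, 0, 0.02], [0, 0, 0.02, 0, 0.02], [0, 0, 0.025, 0, 0.02], [0, 0, 0.02, 0, 0.02], [0, 0, 0.015, 0, 0.02], [0, 0, 0.012, 0, 0.02], [0, 0, 0.01, 0, 0.02], [0, 0, 0.004, 0, 0.02], [0, 0, 0, 0, 0.02], [0, 0, 0, 0, 0.02]]}}

```text
clock: 21.3
position: [571.7, 145.7, 86.5]
ee_rot: [0.997, 0.083, 0.001, -0.0]
contact_force: [-0.5, -0.0, -4.7]
gripper_width: 32.9
```

Run:
```python
from h import *
st(570.8,144.8,9.5,80)
im,d=arm.get_image("side");cv2.imwrite("pics/side9.png",cv2.resize(im[130:290,200:360],None,fx=3.7,fy=3.7,interpolation=cv2.INTER_CUBIC))
st(570.8,144.8,9.5,80)
```

```text
t 21.3 pos [571.7 145.7  86.5] yaw 9.5 zax [ 1.4e-03  5.0e-04 -1.0e+00] w 32.9 F [-0.46 -0.02 -4.74] M [-0.027  0.228 -0.033] Mtool [ 0.011 -0.23   0.033]
tool shift mm [-1.1  0.7  6.5] turn 0.0
t 21.35 pos [571.8 145.7  86.7] yaw 9.5 zax [ 1.7e-03  7.0e-04 -1.0e+00] w 33.0 F [ 0.16  0.08 -4.73] M [-0.034  0.215  0.004] Mtool [ 0.002 -0.218 -0.003]
tool shift mm [-1.1  0.7  6.7] turn -0.0
```

View pics/side9.png

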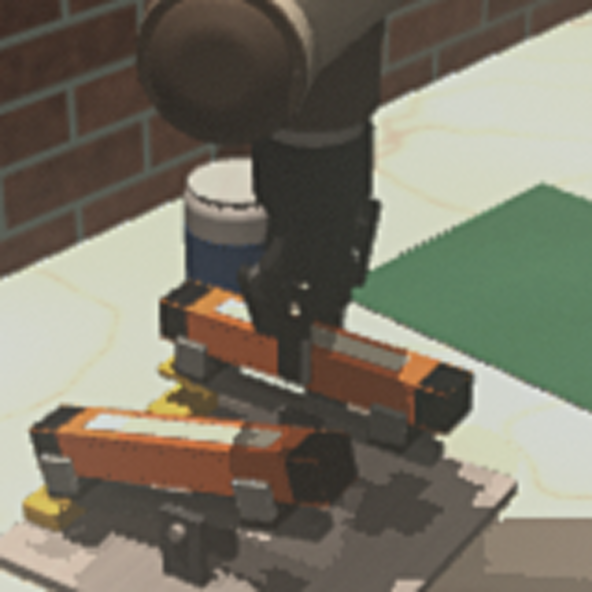

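Call:
{"method": "drive_tool", "body": {"steps": [[-0.001, 0.0005, 0.002, 0, 0.02], [0, 0, 0.002, 0, 0.02], [0, 0, 0.001, 0, 0.02], [0, 0, 0.0005, 0, 0.02], [0, 0, 0, 0, 0.02], [0, 0, 0, 0, 0.02]]}}

```text
clock: 21.95
position: [570.3, 144.8, 81.0]
ee_rot: [0.997, 0.083, 0.0, 0.0]
contact_force: [-3.7, -1.5, 1.4]
gripper_width: 33.0
```

Run:
```python
from h import *
st(570.8,144.8,9.5,80)
```

```text
t 21.95 pos [570.3 144.8  81. ] yaw 9.5 zax [ 3.e-04 -0.e+00 -1.e+00] w 33.0 F [-3.66 -1.48  1.44] M [-0.062  1.063 -0.028] Mtool [ 0.114 -1.059  0.028]
tool shift mm [0.5 0.1 1. ] turn -0.0
```

Run:
```python
from lamp import *
im,d=arm.get_image("side");cv2.imwrite("pics/side10.png",cv2.resize(im[170:270,220:340],None,fx=5,fy=5,interpolation=cv2.INTER_CUBIC))
st(570.8,144.8,9.5,80)
lamp((570.8,144.8),78,d)
P=cloud("side",d)
a=np.radians(9.5);ex=np.array([np.cos(a),np.sin(a),0]);ey=np.array([-np.sin(a),np.cos(a),0])
Q=P-np.array([570.8,144.8,0]);X=Q@ex;Y=Q@ey;Z=Q[...,2]
for lo,hi in((-90,-60),(60,90)):
    k=(X>lo)&(X<hi)&(Y>27)&(Y<42)&(Z>60)&(Z<125);print(lo,k.sum(),np.percentile(Z[k],[2,50,98]),X[k].min(),X[k].max())
```

```text
t 22.0 pos [570.3 144.8  81. ] yaw 9.5 zax [ 3.e-04 -0.e+00 -1.e+00] w 33.1 F [-2.79  0.14  2.52] M [-0.061  1.201 -0.071] Mtool [ 0.138 -1.195  0.071]
tool shift mm [0.5 0.1 1. ] turn -0.0
-110 61 [ 1.6 32.2] 18.0
-90 92 [-1. 31.] 18.8
-70 58 [11.4 31.7] 18.5
-50 74 [ 1.  31.8] 18.1
-30 86 [ 0.2 31.9] 17.7
-10 68 [-21.5  39.1] 18.5
10 37 [-23.8  30.4] 18.4
30 72 [ 1.2 30.1] 17.8
50 78 [ 0.3 31. ] 17.9
70 75 [-4.5 31.3] 18.0
90 49 [-24.4  31. ] 17.9
110 49 [-24.6  30.9] 17.5
-111.9824233748182 116.84225628085031
-90 113 [ 73.14558544  88.28782349 101.77944218] -88.02834273474848 -62.22996850055174
60 97 [72.9025432  86.33863242 99.67412889] 62.71007791360568 88.06585665283784
```

View pics/side10.png

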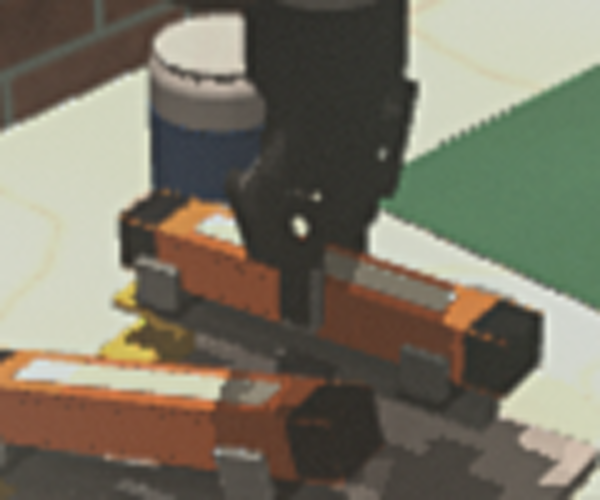

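The cradle is level (cheek mid-heights 88 and 86 mm) with a slight preload. I'll ease up 0.5 mm and release.

Call:
{"method": "drive_tool", "body": {"steps": [[0, 0, -0.0005, 0, 0.02], [0, 0, 0, 0, 0.07], [0, 0, 0, 0, 0.07], [0, 0, 0, 0, 0.07], [0, 0, 0, 0, 0.07], [0, 0, 0, 0, 0.07], [0, 0, 0, 0, 0.07], [0, 0, 0, 0, 0.07], [0, 0, 0, 0, 0.07]]}}

```text
clock: 22.9
position: [570.3, 144.8, 80.8]
ee_rot: [0.997, 0.083, 0.0, -0.0]
contact_force: [-0.0, -0.5, -0.5]
gripper_width: 69.9
```

Run:
```python
from h import *
im,d=arm.get_image("side");cv2.imwrite("pics/side11.png",cv2.resize(im[170:290,200:340],None,fx=4.5,fy=4.5,interpolation=cv2.INTER_CUBIC))
st()
```

```text
t 22.95 pos [570.3 144.8  80.8] yaw 9.49 zax [ 1.e-04  0.e+00 -1.e+00] w 70.0 F [-0.03  0.77 -0.13] M [0.    0.007 0.007] Mtool [ 0.002 -0.007 -0.007]
```

View pics/side11.png

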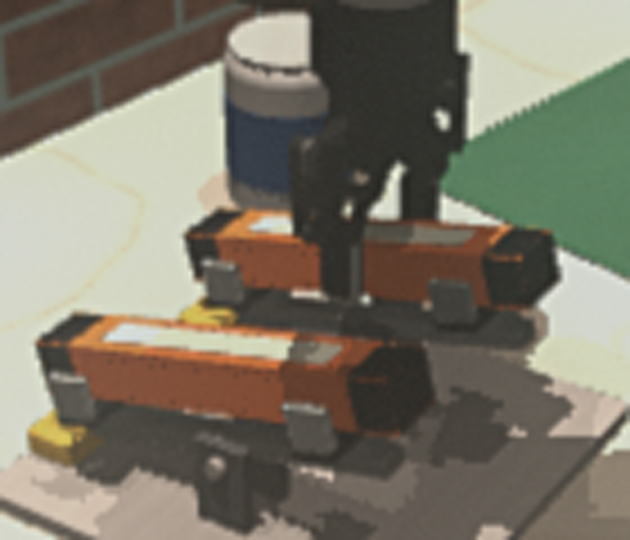

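Both cradles are tipped yellow end down. I'll retreat up and to the right for a final check.

Call:
{"method": "drive_tool", "body": {"steps": [[0, 0, -0.01, 0, 0.07], [0, 0, -0.02, 0, 0.07], [0, 0, -0.03, 0, 0.07], [0, 0, -0.03, 0, 0.07], [0, 0, -0.04, 0, 0.07], [0, 0, -0.04, 0, 0.07], [0, 0.03, 0, 0, 0.07], [0, 0.03, 0, 0, 0.07], [0, 0.03, 0, 0, 0.07], [0, 0.03, 0, 0, 0.07], [0, 0.03, 0, 0, 0.07], [0, 0.03, 0, 0, 0.07], [0, 0.03, 0, 0, 0.07], [0, 0.03, 0, 0, 0.07], [0, 0.03, 0, 0, 0.07], [0, 0.03, 0, 0, 0.07], [0, 0.03, 0, 0, 0.07], [0, 0.03, 0, 0, 0.07], [0, 0, 0, 0, 0.07], [0, 0, 0, 0, 0.07]]}}

```text
clock: 24.95
position: [629.4, -210.8, 251.1]
ee_rot: [0.997, 0.082, 0.0, -0.0]
contact_force: [-0.6, -0.1, 0.3]
gripper_width: 69.9
```

Run:
```python
from h import *
st()
imt,d=arm.get_image("top");cv2.imwrite("pics/top3.png",imt)
ims,ds=arm.get_image("side");cv2.imwrite("pics/side12.png",ims)
a=np.radians(9.5);ex=np.array([np.cos(a),np.sin(a),0]);ey=np.array([-np.sin(a),np.cos(a),0])
P=cloud("top",d)
for c in((549.4,272.3),(570.8,144.8)):
    Q=P-np.array([*c,0]);X=Q@ex;Y=Q@ey;Z=Q[...,2]
    k=(abs(X)<95)&(abs(Y)<11)&(Z>75)&(Z<150)
    p=np.polyfit(X[k],Z[k],1)
    m=(abs(X)<130)&(abs(Y)<25)&(abs(Z-np.polyval(p,X))<6)
    print("slope->tilt",np.arctan(-p[0]),p,"X",np.percentile(X[m],[0.3,99.7]),"Y",np.percentile(Y[m],[2,98]))
im0=cv2.imread("pics/top0.png")
print(cv2.absdiff(im0,imt)[220:330,100:145].mean(), cv2.absdiff(im0,imt)[110:165,288:340].mean())
```

```text
t 24.95 pos [ 629.4 -210.8  251.1] yaw 9.41 zax [ 0.e+00  1.e-04 -1.e+00] w 69.9 F [-0.6  -0.13  0.33] M [ 0.034 -0.01  -0.04 ] Mtool [0.032 0.015 0.04 ]
slope->tilt 0.24734919194841526 [ -0.25252019 110.95093671] X [-95.73978077 119.09219743] Y [-17.03302573  16.23313918]
slope->tilt 0.2452887088330042 [ -0.25032945 110.98468985] X [-93.98765893 121.01768159] Y [-16.06318056  16.75763307]
16.83952861952862 14.383916083916084
```

View pics/top3.png

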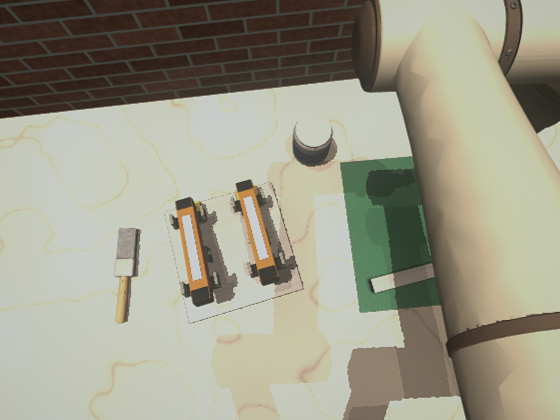

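View pics/side12.png

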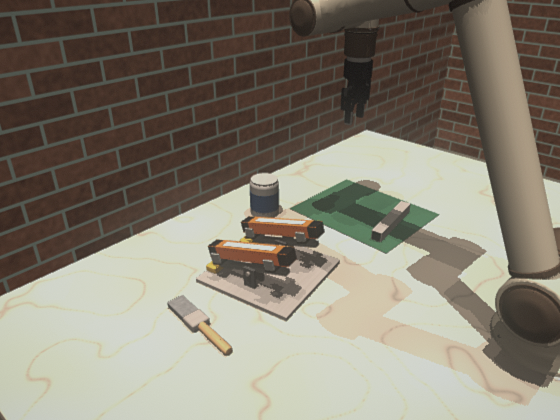

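```bash
python3 -c "
from bench import arm
print(arm.job_done())"
```

```text
the job is handed in; nothing more can be done
None
```

Both lamps are put away, one in each cradle, with the heavy end at the yellow tip, and I handed the job in at about 25 s of the 64 s allowed.

- **Which end was heavy:** lifting each lamp by its middle showed it. The far lamp was heavy at its +y end (about 0.2 N m), and I put it in cradle_1. The near lamp was heavy at its -y end (about 0.25 N m), and I put it in cradle_2.
- **Cradle tilt:** the last pictures show both cradles yellow end down, at about +0.247 and +0.245 rad against the 0.25 stop. No picture showed either cradle tipping the wrong way.
- **Centring:** both lamps lie between the cheeks. Their tops sit about 12–13 mm towards the yellow end, which is about what the tilt alone would cause. I did not measure the lamps' seating more directly than that.
- **Bystanders:** the tin, the brush and the offcut look unmoved in the final pictures. The arm partly hid the offcut in the top view, but the side view shows it whole. An automatic picture comparison for the tin and brush gave small non-zero differences, which I put down to the arm's shadow.
- **Reading that disagreed:** while each lamp was being set down, the wrist moment rose more than I expected (to about 0.55 and 1.2 N m). The cradle still measured level both times, and both tipped the right way on release.

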